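Move the shared paging microphone to the other seat and hold its talk bar

TASK

The cordless paging microphone is shared by two seats at this office counter. Slide it along the counter, without lifting or tipping it, out of the yellow outline and into the blue one so that it stands wholly inside and square with the outline's shape, and keep its red talk bar up until it is there so that the scraping is not broadcast. Then press the talk bar all the way down without leaning heavily on it and keep it down for the announcement: the program finishes while still holding it, with the other things on the counter left where they stand.

Things in the scene. Friction and masses are not known exactly. Their poses are not given: they have to be found in the camera images.
- mic_grip (a point): Centre of the front part of the loose black paging microphone (0.75 kg, flat base 190 mm long), 18 mm above the counter. Axes: x from the front (talk bar) to the rear (gooseneck), y left, z up. The front part, to be gripped across its upright sides, is 90 mm long (x; 45 mm each way from here), 62 mm wide, 36 mm high; behind it the base is 96 mm wide, 44 mm high and 100 mm long
- mic_neck (a point): Foot of the microphone's upright gooseneck, 120 mm behind mic_grip on the base's centre line and 44 mm above the counter. The neck is 12 mm thick and ends in a dark foam head 34 mm thick whose top is 237 mm above the counter
- talk_top (a point): Centre of the top face of the red talk bar, 44 mm long (x) by 46 mm wide (y), directly above mic_grip; 46 mm above the counter when up, 38 mm when fully down (still 2 mm proud of the base)
- talk (a joint): Travel of the talk bar straight down: 0 = up, 0.008 m = fully down at its stop. A spring pushes it up: 2 N at the top, about 4.5 N fully down; it never latches
- blue_spot (a point): Point on the counter under mic_grip when the microphone is centred in the blue outline. The outline is flat 7 mm tape in the shape of the base, narrow front towards the robot, its inner edge 10 mm clear of the base all round. x axis: front to rear of the microphone's proper pose
- yellow_spot (a point): The same point and axes of the yellow outline, of the same shape, in which the microphone stands at the start (to within a few mm and degrees)
- mug: White mug, bystander, 80 mm across, 95 mm high; origin at the centre of its underside
- pen_cup: Black pen cup, bystander, 80 mm across, 100 mm high with pens up to 180 mm; origin at the centre of its underside
- sanitiser: Green-labelled pump bottle, bystander, 62 mm across, 167 mm high; origin at the centre of its underside
- stapler: Black stapler, bystander, 150 mm long (x), 36 mm wide, 60 mm high; origin at the centre of its underside
- tape_dispenser: Black tape dispenser, bystander, 150 mm long (x), 55 mm wide, 82 mm high; origin at the centre of its underside
- calculator: Grey calculator, bystander, 145 mm long (x), 100 mm wide, 26 mm high; origin at the centre of its underside
There are look-alikes about, which are no part of the job. What is shaped like the part that bears mic_grip but pink is not meant.

How it is judged:
By the outcome, as a careful person would: the job done as asked, in the order asked, and still so for the second after the job is handed in, while the arm keeps its last pose, push and grip.
It also fails if it takes over 54 s, if anything falls off the work surface, if the arm or the gripper's body presses on something with over 40 N, if the wrist force passes 120 N, or if a joint passes its speed limit or range.

ROBOT

A 6-joint arm with a two-finger parallel gripper is mounted at the origin on the work surface. World frame = base frame: x ahead of the robot, y to its left, z up, the work surface at z = 0. Lengths are in mm, angles in rad, forces in N, time in s.
With the tool pointing down it reaches from about 350 to 875 mm from the base axis. Payload 4.2 kg.
Tool frame: the origin (TCP) lies on the mounting face of the last link; the fingertips stand 173 mm ahead of it and the grasp point (between the pads) lies grip_point_offset ahead of it (grip_point_offset is the distance from the TCP to the grasp point, in mm); z points along the fingers, y is the line along which they close (so a half turn about z gives the same grasp; the last joint's range is limited). The gripper opens to 85 mm and grips with 20 to 120 N. Pads are 22 mm wide; open, the fingers measure 114 mm over their backs; the gripper's body (76 mm by 85 mm) begins 54 mm behind the grasp point. The pads swing forward as they close: fully open they stand 13 mm farther back than shut.
Start: joints at [1.572, 0.385, 0.008, 0, -1.194, -0.259], TCP at [159.314, 604.333, 404.712] pointing down, gripper open.
Joint ranges: [-3.14, 3.14], [-1.21, 2.06], [-1.07, 1.41], [-3.16, 2.05], [-2.99, -0.16], [-3.1, 3.1]. Speed limits (rad/s): [2.79, 2.79, 3.14, 3.14, 3.14, 3.14].

INTERFACE

Orientations are given as a unit quaternion [x, y, z, w].
In Python, from bench import read_state, get_image, job_done, recognise, place_of, grip_point_offset gives the robot as it stands. The module is installed in compiled form; this text tells all that it offers.
- The arm moves only by the tool carry_out, never from a script. Its arguments are lists of equal length, an entry for each row: "slide": the shift along the tool's x, y, z in m, a list of three; "roll": the turn about the tool's z in degrees; "claw": the finger opening in m, from 0 to 0.0854. A call has 1 to 8 rows; each row is the pose to reach, as a shift and turn from the pose commanded when the call began, along the tool's axes at that moment; what a row does not reach only later rows make up. A row lasts 1/8 s, in which the tool goes at most 62.5 mm and 10.7 degrees, less where a joint would pass 70% of its speed; a pose out of reach is approached as far as the arm can. A call with a gripper value outside its range is refused whole. The fingers move at their own pace and stop on an object; the grip force is fixed at half the most. Time passes only in rows, so rows that repeat a pose let the fingers close. It gives the time, the measured TCP pose, the force, the opening and the grip force at its end, in the units of the state.
- read_state(): the state, without advancing time (a new reading comes with each control period).
- get_image(name): name is "side" or "top"; returns a dict with "img" (420x560x3 uint8, red, green, blue), "z_map" (420x560 float32, mm along the optical axis (not along the pixel's ray), 0 where there is no reading), "mtx" (3x3 intrinsics, pixels), "world_from_camera" (4x4, takes a point from camera to world coordinates). Camera axes: x right, y up, looking along -z (the intrinsics and any distortion apply to the point x, -y, -z); pixel columns grow to the right and rows downward; lengths in mm; the calibration is good to about 2 mm. A picture is of the moment at which its call begins.
- job_done(): hands the job in; it is judged then, once.
Trained networks look in a picture, given as the dict that the camera call returned (one of the last four; its "shot" number tells which), for a name from the list of things; names that differ only in an ending like _2 or _b are one class to them, and where a whole thing is asked for, a point or a joint stands for the part that bears it (a point fixed in the world has none). Each returns a list of dicts, best first, with "conf" (0 to 1); they miss things now and then, are a little off and sometimes report something else, mostly with a low value. They report only what shows in the picture. A call takes as long as a camera call. They do not tell look-alikes from the thing itself.
- recognise(picture, thing): "at" ([column, row] in pixels, amid what is visible of it).
- place_of(picture, thing): "at" ([column, row] in pixels: a listed point, or the origin of a listed thing).
The state is a dict: "clock": time; "joints": joint angles; "joint_vel": joint speeds; "joint_efforts": joint torques, N m; "position": TCP position; "ee_rot": TCP orientation; "contact_force": force on the tool from outside, world axes, zero at the start; "wrist_torque": the same for the moment, N m; "gripper_width": finger opening in mm; "grasp_force": force on a finger pad.
Only numpy, scipy, OpenCV 4.12 (cv2) and the standard library are available. Lean on these libraries where they do the work, as an engineer would, in place of code of your own. Each camera call takes 0.05 s, during which the arm holds its last target. There are 200 camera calls.

## Working session

There is one attempt and no reset: what is moved stays moved. The work goes in short steps, Python scripts to look and compute and a tool call to move; the robot and the scene stay as the last step left them, time stands still between calls to the robot, and variables do not carry over. Pictures are saved under pics/ and viewed, at most 10 in all, crops included, and the job is handed in when it is done.

Besides the shell and the picture viewer there is one more tool, called after "Request:" as name(argument=value, ...) on one line, values as JSON. carry_out: Moves the arm, as the interface text tells. Its arguments: {"type":"object","properties":{"slide":{"type":"array"},"roll":{"type":"array"},"claw":{"type":"array"}},"required":["slide","roll","claw"]}

```bash
mkdir -p pics; cat > h.py <<'E'
import numpy as np,cv2
from bench import *
def grab(n,save=None):
    p=get_image(n)
    if save: cv2.imwrite('pics/'+save,p['img'][:,:,::-1])
    return p
def ray(p,u,v):
    M=np.array(p['mtx']);T=np.array(p['world_from_camera'])
    d=np.array([(u-M[0,2])/M[0,0],-(v-M[1,2])/M[1,1],-1.0])
    return T[:3,3],T[:3,:3]@d
def at_z(p,u,v,z):
    o,d=ray(p,u,v);return o+d*(z-o[2])/d[2]
def at_depth(p,u,v):
    o,d=ray(p,u,v);return o+d*float(p['z_map'][int(round(v)),int(round(u))])
def cloud(p):
    v,u=np.mgrid[:420,:560];M=np.array(p['mtx']);T=np.array(p['world_from_camera']);z=p['z_map']
    d=np.stack([(u-M[0,2])/M[0,0]*z,-(v-M[1,2])/M[1,1]*z,-z],-1)
    return d@T[:3,:3].T+T[:3,3]
E
python3 - <<'E'
from h import *
np.set_printoptions(precision=1,suppress=True)
s=read_state();print(s,grip_point_offset)
for n in('top','side'):
    p=grab(n,n+'0.png');print(n,[k for k in p],p['world_from_camera'])
    for t in['mic_grip','mic_neck','talk_top','blue_spot','yellow_spot','mug','pen_cup','sanitiser','stapler','tape_dispenser','calculator']:
        z={'mic_grip':18,'mic_neck':44,'talk_top':46}.get(t,0)
        for r in place_of(p,t)[:3]: print(t,np.round(r['at']),round(r['conf'],2),at_z(p,*r['at'],z))
E
```

```text
{'clock': 0.0, 'joints': array([ 1.6,  0.4,  0. , -0. , -1.2, -0.3]), 'joint_vel': array([ 0.,  0.,  0.,  0.,  0., -0.]), 'joint_efforts': array([  0. , -39.2,  18.8,   4.2,  -0. ,   0. ]), 'position': array([159.3, 604.2, 403.6]), 'ee_rot': array([ 1. , -0.1, -0. ,  0. ]), 'contact_force': array([-1.3, -0.4,  0.7]), 'wrist_torque': array([-0.,  0.,  0.]), 'grasp_force': 0.0, 'gripper_width': 85.32866830573947} 154.70000000000002
top ['img', 'z_map', 'mtx', 'world_from_camera', 'shot'] [[   0.     1.    -0.2  396.8]
 [  -1.     0.    -0.   -19.7]
 [  -0.     0.2    1.  1002.5]
 [   0.     0.     0.     1. ]]
mic_grip [373. 211.] 0.81 [ 558.7 -245.6   18. ]
mic_grip [330. 285.] 0.64 [ 368.9 -132.6   18. ]
mic_neck [368. 164.] 0.89 [ 675.7 -229.6   44. ]
mic_neck [286. 303.] 0.79 [323.9 -22.3  44. ]
talk_top [332. 285.] 0.87 [ 368.8 -133.5   46. ]
talk_top [375. 211.] 0.78 [ 553.9 -243.2   46. ]
mug [307. 123.] 0.61 [805.5 -73.8   0. ]
pen_cup [252. 120.] 0.9 [813.   79.3   0. ]
sanitiser [121. 206.] 0.58 [563.7 421.    0. ]
sanitiser [374. 210.] 0.53 [ 564.9 -252.7    0. ]
stapler [43
[... 456 characters left out ...]
0.89 [ 680.2 -227.3   44. ]
mic_neck [202. 216.] 0.73 [329.7  -6.3  44. ]
mic_neck [253. 331.] 0.73 [ 442.5 -460.1   44. ]
talk_top [220. 239.] 0.68 [ 380.4 -121.8   46. ]
talk_top [291. 260.] 0.66 [ 558.9 -230.8   46. ]
blue_spot [260. 186.] 0.58 [518.9 214.1   0. ]
yellow_spot [292. 276.] 0.59 [ 562.7 -241.6   -0. ]
yellow_spot [355. 203.] 0.41 [810.9  74.9   0. ]
mug [365. 226.] 0.58 [808.5 -50.   -0. ]
pen_cup [355. 201.] 0.87 [813.7  88.6   0. ]
sanitiser [267. 158.] 0.74 [561.9 404.9   0. ]
stapler [255. 328.] 0.79 [ 449.4 -410.6    0. ]
stapler [335. 256.] 0.28 [ 691.1 -175.1    0. ]
tape_dispenser [342. 342.] 0.59 [ 640.8 -474.3   -0. ]
calculator [204. 164.] 0.85 [334.5 385.7   0. ]
```

View pics/top0.png

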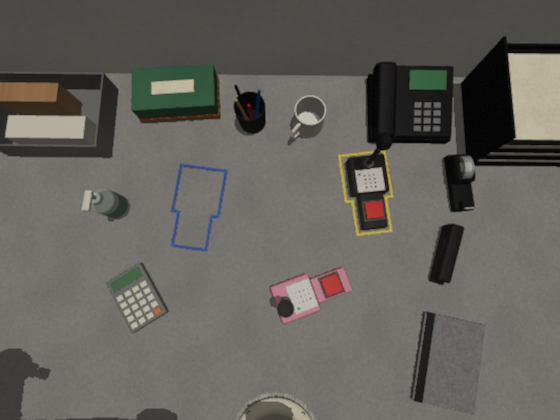

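View pics/side0.png

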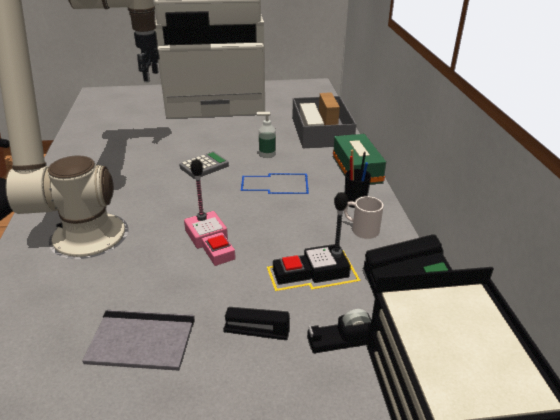

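```bash
cat >> h.py <<'E'
from scipy.optimize import least_squares,minimize
def outline(m):
    a,b,c,d=-45-m,45-m,145+m,31+m
    e=48+m
    return np.array([[a,-d],[b,-d],[b,-e],[c,-e],[c,e],[b,e],[b,d],[a,d],[a,-d]],float)
def pdist(q,P):
    D=[]
    for A,B in zip(P[:-1],P[1:]):
        t=np.clip(((q-A)@(B-A))/((B-A)@(B-A)),0,1)
        D.append(np.linalg.norm(q-A-t[:,None]*(B-A),axis=1))
    return np.min(D,0)
def fit(pts,x0,m=13.5):
    def f(s):
        c,n=np.cos(s[2]),np.sin(s[2]);q=(pts-s[:2])@np.array([[c,-n],[n,c]])
        return pdist(q,outline(m))
    best=min((least_squares(f,[x0[0],x0[1],a],loss='soft_l1',f_scale=2,x_scale=[1,1,.01]) for a in x0[2]),key=lambda r:r.cost)
    return best.x,np.median(best.fun)
def hsv(p): return cv2.cvtColor(p['img'],cv2.COLOR_RGB2HSV)
def xy(p,mask,z):
    v,u=np.nonzero(mask);return np.array([at_z(p,a,b,z)[:2] for a,b in zip(u,v)])
def tape(p,col):
    h=hsv(p);lo,hi=((100,120,60),(130,255,255)) if col=='blue' else ((22,110,90),(36,255,255))
    P=xy(p,cv2.inRange(h,lo,hi),0)
    c=(530,190) if col=='blue' else (560,-240)
    P=P[(abs(P[:,0]-c[0]-50)<170)&(abs(P[:,1]-c[1])<130)]
    return fit(P,(*c,[-.2,0,.2])),len(P)
def red(p,near,r=60):
    h=hsv(p);m=cv2.inRange(h,(0,170,90),(6,255,255))|cv2.inRange(h,(174,170,90),(180,255,255))
    P=xy(p,m,46);P=P[np.hypot(*(P-near).T)<r].astype(np.float32)
    return P.mean(0),cv2.minAreaRect(P),len(P)
E
python3 - <<'E'
from h import *
np.set_printoptions(precision=2,suppress=True)
for n in('top','side'):
    p=grab(n);print(n,p['mtx'].tolist())
    print('blue',tape(p,'blue'));print('yel',tape(p,'yellow'));print('red',red(p,(555,-240)))
    C=cloud(p);ok=p['z_map']>0
    k=ok&(abs(C[...,0]-590)<160)&(abs(C[...,1]+240)<80)
    q=C[k];print('table z',np.median(q[q[:,2]<10,2]))
    b=C[ok&(abs(C[...,0]-500)<40)&(abs(C[...,1]-50)<60)];print('tbl',b.mean(0))
    g=q[(q[:,2]>28)&(q[:,2]<52)];print('mic',len(g),g.min(0),g.max(0),cv2.minAreaRect(g[:,:2].astype(np.float32)))
    im=p['img'];cv2.imwrite(f'pics/{n}c.png',cv2.resize(im[140:245,330:400] if n=='top' else im[185:295,260:380],None,fx=5,fy=5)[:,:,::-1])
E
```

```text
top [[383.1046423845185, 0.0, 282.0548134478498], [0.0, 383.1046423845185, 204.97098590620246], [0.0, 0.0, 1.0]]
blue ((array([515.92, 227.48,  -0.13]), np.float64(1.2430640136972677)), 456)
yel ((array([ 562.92, -241.57,    0.13]), np.float64(1.718434487295994)), 627)
red (array([ 556.88, -240.13], dtype=float32), ((557.0227661132812, -239.80072021484375), (41.04081726074219, 44.156646728515625), 7.989831447601318), 281)
table z 0.0962690713662937
tbl [499.68  49.89  -0.04]
mic 2172 [ 511.59 -282.01   28.05] [ 705.06 -178.15   51.81] ((608.514404296875, -235.54196166992188), (190.19921875, 96.56443786621094), 6.484457015991211)
side [[504.75811237630046, 0.0, 281.3471576598241], [0.0, 504.75811237630046, 211.63691954120392], [0.0, 0.0, 1.0]]
blue ((array([518.81, 232.73,  -0.13]), np.float64(1.0477001194493951)), 121)
yel ((array([ 565.87, -236.32,    0.13]), np.float64(2.138769012125871)), 377)
red (array([ 559.51, -242.56], dtype=float32), ((559.6740112304688, -242.0361785888672), (43.772830963134766, 49.942161560058594), 7.21661901473999), 213)
table z 2.0994076749490773
tbl [499.84  49.05   2.23]
mic 1638 [ 513.29 -283.55   28.03] [ 708.09 -174.87   51.46] ((609.4853515625, -233.8941650390625), (190.36093139648438, 104.49130249023438), 7.1251373291015625)
```

View pics/topc.png

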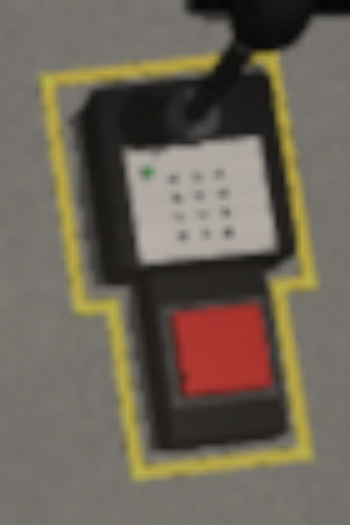

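The mic meant is the black one in the yellow outline, at top (373,211). The pink one at top (330,285) is the look-alike. The crop shows a black base, a red bar and yellow tape around it. The blue outline is at top (200,208).

```bash
cat >> h.py <<'E'
from scipy.spatial.transform import Rotation as R
def plan(x,y,z,yaw,pos=None):
    s=read_state();A=R.from_quat(s['ee_rot']).as_matrix();p=s['position'] if pos is None else np.array(pos)
    tx=A[:2,0];a=np.arctan2(tx[1],tx[0])   # tool x heading in world; tool z down -> positive roll = heading decreases
    d=(a-yaw+np.pi/2)%np.pi-np.pi/2
    print('clock',s['clock'],'pos',p,'heading',np.degrees(a),'tilt',A[2],'slide m',np.round(A.T@(np.array([x,y,z])-p)/1000,4),'roll',np.round(np.degrees(d),2),'j6',s['joints'][5],'F',s['contact_force'],'w',s['gripper_width'])
E
python3 - <<'E'
from h import *
np.set_printoptions(precision=4,suppress=True)
P0=[159.314,604.333,404.712]
plan(500,250,430,.121,P0)
plan(558.5,-241,430,.121,P0)
E
```

```text
clock 1.3 pos [159.314 604.333 404.712] heading -14.771640781662144 tilt [ 0.  0. -1.] slide m [ 0.4198  0.2558 -0.0253] roll -21.7 j6 -0.25860823405290023 F [-0.5709 -0.7477  0.3754] w 85.77667483869463
clock 1.3 pos [159.314 604.333 404.712] heading -14.771640781662144 tilt [ 0.  0. -1.] slide m [ 0.6015  0.7156 -0.0253] roll -21.7 j6 -0.25860823405290023 F [-0.5709 -0.7477  0.3754] w 85.77667483869463
```

Request:
carry_out(slide=[[0.05, 0.03, -0.025], [0.105, 0.064, -0.025], [0.157, 0.096, -0.025], [0.21, 0.128, -0.025], [0.262, 0.16, -0.025], [0.315, 0.192, -0.025], [0.367, 0.224, -0.025], [0.42, 0.256, -0.025]], roll=[0, -3, -6, -9, -12, -15, -18, -21.7], claw=[0.085, 0.085, 0.085, 0.085, 0.085, 0.085, 0.085, 0.085])

```text
clock: 2.3
position: [501.2, 248.1, 430.1]
ee_rot: [0.998, 0.062, 0.0, -0.0]
contact_force: [0.3, 0.6, 0.4]
gripper_width: 85.2
grasp_force: 0.0
```

```bash
python3 - <<'E'
from h import *
np.set_printoptions(precision=4,suppress=True)
plan(558.5,-241,430,.121)
E
```

```text
clock 2.3 pos [501.2333 248.1082 430.1407] heading 7.069934482312072 tilt [ 0.0009 -0.0005 -1.    ] slide m [-0.0034  0.4924 -0.0001] roll 0.14 j6 0.9447179226032468 F [0.3313 0.6427 0.4175] w 85.15083610577578
```

Request:
carry_out(slide=[[0, 0.06, 0], [0, 0.12, 0], [0, 0.18, 0], [-0.002, 0.24, 0], [-0.003, 0.3, 0], [-0.003, 0.362, 0], [-0.003, 0.424, 0], [-0.003, 0.486, 0]], roll=[0, 0, 0, 0, 0, 0, 0, 0], claw=[0.085, 0.085, 0.085, 0.085, 0.085, 0.085, 0.085, 0.085])

```text
clock: 3.3
position: [555.8, -235.1, 430.0]
ee_rot: [0.998, 0.061, 0.0, 0.0]
contact_force: [1.2, 0.7, 0.7]
gripper_width: 84.9
grasp_force: 0.0
```

Request:
carry_out(slide=[[0, 0.006, 0], [0, 0.006, 0.04], [0, 0.006, 0.08], [0, 0.006, 0.1], [0, 0.006, 0.12], [0, 0.006, 0.14], [0, 0.006, 0.15], [0, 0.006, 0.15]], roll=[0, 0, 0, 0, 0, 0, 0, 0], claw=[0.085, 0.085, 0.085, 0.085, 0.085, 0.085, 0.085, 0.085])

```text
clock: 4.3
position: [556.6, -238.6, 279.3]
ee_rot: [0.998, 0.061, -0.001, -0.0]
contact_force: [-0.3, -0.5, 0.4]
gripper_width: 85.2
grasp_force: 0.0
```

```bash
python3 - <<'E'
from h import *
np.set_printoptions(precision=4,suppress=True)
plan(558.5,-241,182,.121)
p=grab('side','s1.png');cv2.imwrite('pics/s1c.png',cv2.resize(p['img'][120:320,160:420],None,fx=3,fy=3)[:,:,::-1])
E
```

```text
clock 4.3 pos [ 556.5698 -238.6027  279.3465] heading 6.9670392750262575 tilt [-0.0011 -0.0002 -1.    ] slide m [0.0017 0.0026 0.0973] roll 0.03 j6 1.830290078949605 F [-0.2833 -0.527   0.3891] w 85.15080345524974
```

View pics/s1c.png

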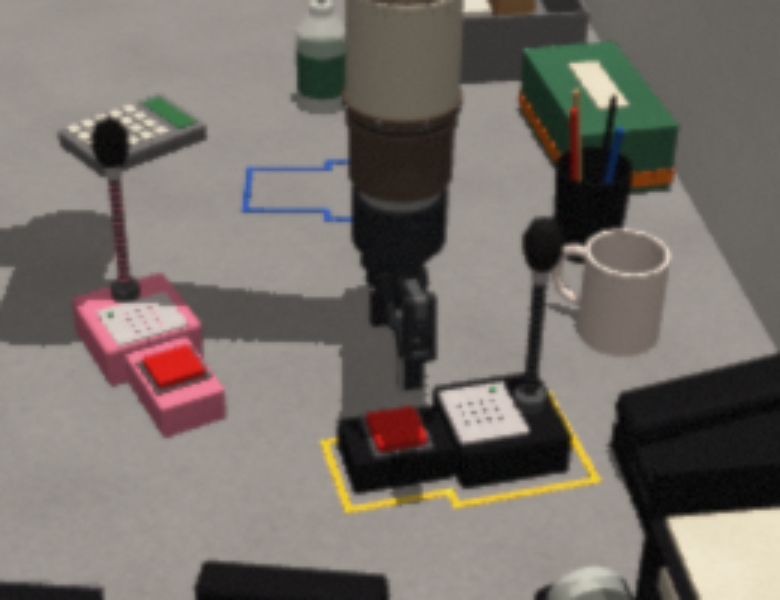

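The gripper is at crop (410,330), above the red bar at (395,430) and clear of the gooseneck at (535,330). I'm going down now.

Request:
carry_out(slide=[[0.002, 0.0025, 0.02], [0.002, 0.0025, 0.04], [0.002, 0.0025, 0.06], [0.002, 0.0025, 0.075], [0.002, 0.0025, 0.087], [0.002, 0.0025, 0.095], [0.002, 0.0025, 0.097], [0.002, 0.0025, 0.097]], roll=[0, 0, 0, 0, 0, 0, 0, 0], claw=[0.085, 0.085, 0.085, 0.085, 0.085, 0.085, 0.085, 0.085])

```text
clock: 5.35
position: [559.0, -241.3, 182.9]
ee_rot: [0.998, 0.06, 0.0, 0.0]
contact_force: [-0.4, 0.2, 0.3]
gripper_width: 85.1
grasp_force: 0.0
```

```bash
python3 - <<'E'
from h import *
np.set_printoptions(precision=4,suppress=True)
plan(558.5,-241,182,.121)
print(read_state()['wrist_torque'])
E
```

```text
clock 5.35 pos [ 559.0058 -241.3254  182.9477] heading 6.93606177116393 tilt [ 0.0005  0.0002 -1.    ] slide m [-0.0005 -0.0004  0.0009] roll 0.0 j6 1.8336814966245343 F [-0.4177  0.1971  0.3046] w 85.09538244136738
[ 0.054   0.0246 -0.0345]
```

Close slowly.

Request:
carry_out(slide=[[0, 0, 0], [0, 0, 0], [0, 0, 0], [0, 0, 0], [0, 0, 0], [0, 0, 0], [0, 0, 0], [0, 0, 0]], roll=[0, 0, 0, 0, 0, 0, 0, 0], claw=[0.075, 0.07, 0.067, 0.064, 0.062, 0.06, 0.058, 0.056])

```text
clock: 6.35
position: [558.8, -241.0, 183.2]
ee_rot: [0.998, 0.061, -0.0, -0.0]
contact_force: [-1.7, 2.3, 5.6]
gripper_width: 60.5
grasp_force: 64.2
```

```bash
python3 - <<'E'
from h import *
np.set_printoptions(precision=4,suppress=True)
plan(516.5,228.5,182,-.13)
s=read_state();print(s['wrist_torque'],s['grasp_force'])
p=grab('top');print(red(p,(555,-240)))
E
```

```text
clock 6.35 pos [ 558.8229 -241.007   183.2438] heading 6.953636510479493 tilt [-0.     -0.0002 -1.    ] slide m [ 0.0148 -0.4712  0.0013] roll 14.4 j6 1.8338457402148733 F [-1.7169  2.3255  5.6187] w 60.51739229477239
[1.1652 0.5351 0.1119] 64.19477105140686
(array([ 540.0296, -230.2695], dtype=float32), ((539.39453125, -230.302734375), (2.5423574447631836, 15.073537826538086), 0.816183865070343), 8)
```

Request:
carry_out(slide=[[0, -0.004, 0], [0, -0.012, 0], [0.001, -0.024, 0], [0.001, -0.04, 0], [0.002, -0.056, 0], [0.002, -0.068, 0], [0.002, -0.076, 0], [0.002, -0.08, 0]], roll=[0, 0, 0, 0, 0, 0, 0, 0], claw=[0.056, 0.056, 0.056, 0.056, 0.056, 0.056, 0.056, 0.056])

```text
clock: 7.4
position: [551.7, -162.0, 183.3]
ee_rot: [0.998, 0.06, 0.001, 0.001]
contact_force: [1.4, -5.9, 3.2]
gripper_width: 60.5
grasp_force: 64.5
```

```bash
python3 - <<'E'
from h import *
np.set_printoptions(precision=4,suppress=True)
plan(516.5,228.5,182.8,-.13)
p=grab('side');C=cloud(p);s=read_state();c=s['position'][:2]
print(s['wrist_torque'],s['grasp_force'],red(p,c))
E
```

```text
clock 7.4 pos [ 551.7369 -161.9532  183.2718] heading 6.926091337390736 tilt [ 0.0021  0.0012 -1.    ] slide m [ 0.0121 -0.3919  0.    ] roll 14.37 j6 1.6941396286225623 F [ 1.3694 -5.858   3.1975] w 60.46739815576968
[-0.7722 -0.0785 -0.1714] 64.49937701225281 (array([ 539.5977, -163.4578], dtype=float32), ((540.688232421875, -164.43624877929688), (16.801183700561523, 48.178157806396484), 4.806919097900391), 65)
```

Request:
carry_out(slide=[[0, -0.007, 0.0003], [0, -0.02, 0.0003], [0.001, -0.04, 0.0003], [0.002, -0.06, 0.0003], [0.003, -0.08, 0.0003], [0.004, -0.1, 0.0003], [0.004, -0.118, 0.0003], [0.004, -0.13, 0.0003]], roll=[0, 0, 0, 0, 0, 0, 0, 0], claw=[0.056, 0.056, 0.056, 0.056, 0.056, 0.056, 0.056, 0.056])

```text
clock: 8.45
position: [539.9, -32.2, 183.2]
ee_rot: [0.998, 0.06, 0.001, 0.0]
contact_force: [1.5, -8.4, 6.4]
gripper_width: 60.7
grasp_force: 64.9
```

```bash
python3 - <<'E'
from h import *
np.set_printoptions(precision=4,suppress=True)
plan(516.5,228.5,182.8,-.13)
E
```

```text
clock 8.45 pos [539.8869 -32.2138 183.1889] heading 6.914167199954612 tilt [ 0.0014  0.0008 -1.    ] slide m [ 0.0082 -0.2616  0.0002] roll 14.36 j6 1.4494923638823722 F [ 1.5271 -8.3653  6.4436] w 60.73813732271397
```

Request:
carry_out(slide=[[0, -0.007, 0], [0, -0.02, 0], [0.001, -0.04, 0], [0.002, -0.06, 0], [0.003, -0.08, 0], [0.004, -0.1, 0], [0.004, -0.118, 0], [0.004, -0.13, 0]], roll=[0, 1, 2, 3, 4, 5, 6, 7], claw=[0.056, 0.056, 0.056, 0.056, 0.056, 0.056, 0.056, 0.056])

```text
clock: 9.45
position: [527.8, 96.9, 183.2]
ee_rot: [1.0, -0.001, -0.0, 0.001]
contact_force: [2.3, -9.9, 8.8]
gripper_width: 60.7
grasp_force: 65.2
```

```bash
python3 - <<'E'
from h import *
np.set_printoptions(precision=4,suppress=True)
plan(516.5,228.5,182.8,-.13)
E
```

```text
clock 9.45 pos [527.762   96.9047 183.228 ] heading -0.1498149820063721 tilt [-0.0002  0.0013 -1.    ] slide m [-0.0116 -0.1316  0.0003] roll 7.3 j6 1.082470730709598 F [ 2.259  -9.9374  8.8448] w 60.70352475163657
```

Request:
carry_out(slide=[[-0.001, -0.007, 0], [-0.002, -0.02, 0], [-0.004, -0.04, 0], [-0.006, -0.06, 0], [-0.008, -0.08, 0], [-0.0095, -0.1, 0], [-0.011, -0.12, 0], [-0.0115, -0.1305, 0]], roll=[0, 1, 2, 3, 4, 5, 6, 7.3], claw=[0.056, 0.056, 0.056, 0.056, 0.056, 0.056, 0.056, 0.056])

```text
clock: 10.45
position: [516.2, 226.8, 183.3]
ee_rot: [0.998, -0.065, -0.001, 0.002]
contact_force: [0.6, -11.1, 11.5]
gripper_width: 60.5
grasp_force: 65.6
```

Request:
carry_out(slide=[[0, 0, 0], [0, 0, 0]], roll=[0, 0], claw=[0.056, 0.056])

```text
clock: 10.7
position: [516.1, 227.4, 183.2]
ee_rot: [0.998, -0.065, -0.0, 0.0]
contact_force: [-2.0, -4.8, 8.7]
gripper_width: 61.0
grasp_force: 65.3
```

```bash
python3 - <<'E'
from h import *
np.set_printoptions(precision=4,suppress=True)
plan(516.5,228.5,182.8,-.13)
for n in('side','top'):
    p=grab(n,n+'2.png');print(tape(p,'blue'))
    if n=='side':cv2.imwrite('pics/s2c.png',cv2.resize(p['img'][100:230,180:380],None,fx=4,fy=4)[:,:,::-1])
    else: cv2.imwrite('pics/t2c.png',cv2.resize(p['img'][140:260,150:250],None,fx=5,fy=5)[:,:,::-1])
E
```

```text
clock 10.7 pos [516.0797 227.3772 183.1994] heading -7.477909592265321 tilt [-0.0008  0.0004 -1.    ] slide m [ 0.0003 -0.0012  0.0004] roll -0.03 j6 0.7384301595448943 F [-1.9771 -4.7816  8.6506] w 61.03255066973099
((array([518.6876, 232.1454,  -0.127 ]), np.float64(0.8246293616274514)), 104)
((array([515.9472, 227.4147,  -0.1263]), np.float64(1.2120682023749758)), 318)
```

View pics/s2c.png

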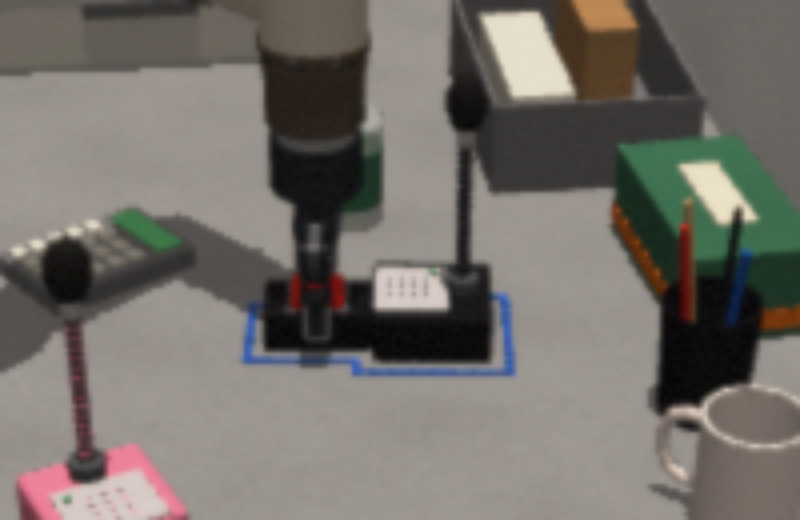

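The mic is inside the blue outline: the base spans crop (265–490, 265–360) with a gap on each visible side. I'll release, back off and check.

Request:
carry_out(slide=[[0, 0, 0], [0, 0, 0], [0, 0, 0], [0, 0, 0], [0, 0, -0.015], [0, 0, -0.035], [0, 0, -0.06], [0, 0, -0.09]], roll=[0, 0, 0, 0, 0, 0, 0, 0], claw=[0.064, 0.07, 0.08, 0.085, 0.085, 0.085, 0.085, 0.085])

```text
clock: 11.8
position: [516.3, 227.8, 274.0]
ee_rot: [0.998, -0.064, 0.0, -0.0]
contact_force: [0.6, 0.0, 0.2]
gripper_width: 85.0
grasp_force: 0.0
```

Request:
carry_out(slide=[[0, 0, -0.05], [-0.04, 0.06, -0.06], [-0.06, 0.12, -0.06], [-0.06, 0.17, -0.06], [-0.06, 0.17, -0.06]], roll=[0, 0, 0, 0, 0], claw=[0.06, 0.04, 0.02, 0, 0])

```text
clock: 12.42
position: [433.4, 64.1, 333.6]
ee_rot: [0.998, -0.066, 0.0, -0.0]
contact_force: [1.2, 0.5, -0.4]
gripper_width: 0.2
grasp_force: 0.0
```

```bash
python3 - <<'E'
from h import *
np.set_printoptions(precision=4,suppress=True)
plan(516.5,228.5,240,-.13)
for n in('side','top'):
    p=grab(n);print(n,tape(p,'blue'),red(p,(516,228)))
    C=cloud(p);q=C[(p['z_map']>0)&(abs(C[...,0]-565)<125)&(abs(C[...,1]-220)<80)]
    g=q[(q[:,2]>28)&(q[:,2]<52)];print('mic',len(g),cv2.minAreaRect(g[:,:2].astype(np.float32)))
    if n=='top': cv2.imwrite('pics/t3c.png',cv2.resize(p['img'][140:260,150:250],None,fx=5,fy=5)[:,:,::-1])
E
```

```text
clock 12.425 pos [433.3669  64.0746 333.6381] heading -7.601224191330653 tilt [ 0.0008 -0.0008 -1.    ] slide m [ 0.0606 -0.1739  0.0938] roll -0.15 j6 0.9181390332816125 F [ 1.1964  0.5039 -0.3511] w 0.21919213932239356
side ((array([518.7123, 231.97  ,  -0.1256]), np.float64(0.8563077573344628)), 99) (array([517.5582, 223.7242], dtype=float32), ((517.4111328125, 223.8905029296875), (46.45158767700195, 40.059329986572266), 84.25595092773438), 102)
mic 832 ((567.41552734375, 215.17123413085938), (101.53968811035156, 188.93646240234375), 84.62757873535156)
top ((array([516.0657, 227.2072,  -0.1244]), np.float64(1.2735757476622283)), 300) (array([516.8707, 228.6034], dtype=float32), ((515.1184692382812, 226.41111755371094), (41.581199645996094, 40.44058609008789), 79.613037109375), 223)
mic 1895 ((567.1129760742188, 218.86572265625), (97.03593444824219, 189.9390411376953), 82.66763305664062)
```

View pics/t3c.png

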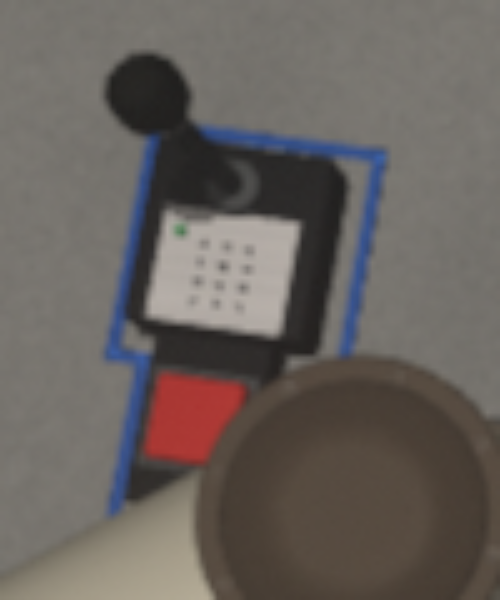

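The mic is within about 2 mm and 0.2° of the blue outline's centre; the gap is visible all round, allowing for perspective. Now I'll press the bar with the fingers shut.

Request:
carry_out(slide=[[0.02, -0.06, 0], [0.04, -0.12, 0], [0.061, -0.173, 0], [0.061, -0.173, 0.03], [0.061, -0.173, 0.06], [0.061, -0.173, 0.085], [0.061, -0.173, 0.1], [0.061, -0.173, 0.1]], roll=[0, 0, 0, 0, 0, 0, 0, 0], claw=[0, 0, 0, 0, 0, 0, 0, 0])

```text
clock: 13.52
position: [517.8, 231.5, 231.5]
ee_rot: [0.998, -0.064, -0.001, 0.001]
contact_force: [-0.4, 0.2, -0.1]
gripper_width: 0.4
grasp_force: 0.0
```

```bash
python3 - <<'E'
from h import *
np.set_printoptions(precision=4,suppress=True)
plan(516.5,227,211,-.127)
E
```

```text
clock 13.525 pos [517.7593 231.4971 231.487 ] heading -7.313553790211139 tilt [-0.0013  0.0015 -1.    ] slide m [-0.0007  0.0046  0.0205] roll -0.04 j6 0.7369965241268822 F [-0.4051  0.1982 -0.0823] w 0.3607340355103471
```

Request:
carry_out(slide=[[0, 0.004, 0], [0, 0.004, 0.006], [0, 0.004, 0.01], [0, 0.004, 0.013], [0, 0.004, 0.015], [0, 0.004, 0.015]], roll=[0, 0, 0, 0, 0, 0], claw=[0, 0, 0, 0, 0, 0])

```text
clock: 14.28
position: [517.3, 226.8, 217.5]
ee_rot: [0.998, -0.064, -0.0, 0.0]
contact_force: [-0.0, 0.1, 2.9]
gripper_width: 0.1
grasp_force: 1.2
```

Request:
carry_out(slide=[[0, 0, 0.001], [0, 0, 0.002], [0, 0, 0.003], [0, 0, 0.004], [0, 0, 0.004]], roll=[0, 0, 0, 0, 0], claw=[0, 0, 0, 0, 0])

```text
clock: 14.9
position: [517.3, 226.8, 213.4]
ee_rot: [0.998, -0.064, 0.0, 0.0]
contact_force: [-0.6, -1.3, 2.9]
gripper_width: -0.1
grasp_force: 1.8
```

Request:
carry_out(slide=[[0, 0, 0.0007], [0, 0, 0.0014], [0, 0, 0.002], [0, 0, 0.002]], roll=[0, 0, 0, 0], claw=[0, 0, 0, 0])

```text
clock: 15.4
position: [517.3, 226.8, 211.5]
ee_rot: [0.998, -0.064, 0.0, 0.0]
contact_force: [-0.7, -1.0, 4.2]
gripper_width: -0.0
grasp_force: 2.4
```

Request:
carry_out(slide=[[0, 0, 0.0004], [0, 0, 0.0008], [0, 0, 0.0008]], roll=[0, 0, 0], claw=[0, 0, 0])

```text
clock: 15.78
position: [517.3, 226.8, 211.4]
ee_rot: [0.998, -0.064, 0.0, 0.0]
contact_force: [-3.2, -2.0, 9.3]
gripper_width: 0.1
grasp_force: 4.5
```

Request:
carry_out(slide=[[0, 0, 0.0001], [0, 0, 0.0001], [0, 0, 0.0001], [0, 0, 0.0001]], roll=[0, 0, 0, 0], claw=[0, 0, 0, 0])

```text
clock: 16.27
position: [517.3, 226.8, 211.4]
ee_rot: [0.998, -0.064, 0.0, 0.0]
contact_force: [-1.9, -1.6, 9.2]
gripper_width: 0.2
grasp_force: 4.8
```

```bash
python3 - <<'E'
from h import *
p=grab('side');print(red(p,(516,228)),read_state()['contact_force'])
cv2.imwrite('pics/s4c.png',cv2.resize(p['img'][100:230,180:380],None,fx=4,fy=4)[:,:,::-1])
E
```

```text
(array([515.8665 , 212.23846], dtype=float32), ((517.1097412109375, 217.21170043945312), (32.633235931396484, 39.23737716674805), 83.44454956054688), 41) [-2.19362644 -2.09119815  9.41075113]
```

View pics/s4c.png

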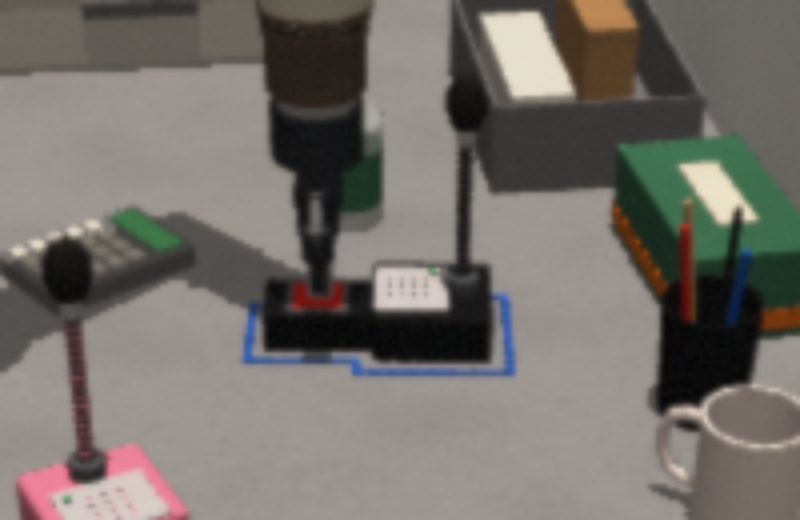

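The shut fingers hold the bar down at crop (318,293) with 9 N against its stop. The mic still stands inside the blue outline and the neighbours have not moved.

```bash
python3 -c "from bench import *;print(job_done())"
```

```text
the job is handed in; nothing more can be done
None
```

The black microphone stands square inside the blue outline, within about 2 mm of its centre, with the talk bar held fully down at about 9 N; nothing else was touched, and the job was handed in after about 16 s on the robot's clock.

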